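Ready a dosing tank for refilling: row up bottles, unscrew its cap, hold it off

ROBOT

A 6-joint arm with a two-finger parallel gripper is mounted at the origin on the work surface. World frame = base frame: x ahead of the robot, y to its left, z up, the work surface at z = 0. Lengths are in mm, angles in degrees, forces in N, time in s.
With the tool pointing down it reaches from about 325 to 775 mm from the base axis. Payload 9.3 kg.
Tool frame: the origin (TCP) lies midway between the tips of the shut fingers; the grasp point (between the pads) lies 19 mm behind it (robot.tcp_to_grasp is the distance from the TCP to the grasp point, in mm); z points along the fingers, y is the direction in which the jaws open and shut (so a half turn about z gives the same grasp; the last joint's range is limited). The gripper opens to 85 mm and grips with 20 to 120 N. Pads are 22 mm wide; open, the fingers measure 114 mm over their backs; the gripper's body (76 mm by 85 mm) begins 54 mm behind the grasp point. The pads swing forward as they close: fully open they stand 13 mm farther back than shut.
Start: joints at [60.928, 14.817, 1.232, 76.415, 0, 81.257], TCP at [191.073, 515.74, 200.579] pointing down, gripper open.
Joint ranges: [-174.27, 174.27], [-52.1, 104.24], [-59.71, 78.15], [-110.17, 111.67], [-87.03, 83.33], [-180, 180]. Speed limits (degrees/s): [127.2, 127.2, 159.86, 180, 180, 180].

INTERFACE

Orientations are given as [roll, pitch, yaw] about the fixed x, y, z axes, in that order (R = Rz(yaw) Ry(pitch) Rx(roll)).
In Python, from station import robot, viewer gives the robot as it stands.
- The arm moves only by the shell command python3 -m pendant 'ROWS' [FORCE]. ROWS is JSON, one flat list of numbers, 7 for each row, row after row: the shift along the tool's x, y, z in m, then the turn, a rotation vector about the tool's x, y, z in degrees, then the closure in counts, from 0 (fully open) to 255 (shut). A call has 1 to 8 rows; each row is the pose to reach, as a shift and turn from the pose commanded when the call began, along the tool's axes at that moment; what a row does not reach only later rows make up. A row lasts 1/12 s, in which the tool goes at most 41.7 mm and 7.16 degrees, less where a joint would pass 70% of its speed; a pose out of reach is approached as far as the arm can. A call with a gripper value outside its range is refused whole. The fingers move at their own pace and stop on an object; FORCE is the grip in N (left out, the last holds). Time passes only in rows, so rows that repeat a pose let the fingers close. It gives the time, the measured TCP pose, the force and the opening at its end, in the units of the state.
- robot.read_state(): the state, without advancing time (a new reading comes with each control period).
- viewer.snapshot(name): name is "scene" or "top" or "wrist"; returns the picture (384x512x3 uint8, blue, green, red); there is no depth.
- viewer.camera_params(name): a dict with "K" (3x3 intrinsics, pixels), "dist_coeffs" ([k1, k2, p1, p2, k3] as OpenCV has them; the pictures are not rectified), "eye" and "rotation" of the camera in the world. Camera axes: x right, y up, looking along -z (the intrinsics and any distortion apply to the point x, -y, -z); pixel columns grow to the right and rows downward; lengths in mm; the calibration is good to about 2 mm. A picture is of the moment at which its call begins: read the wrist's pose just before it. camera_params takes no time and is no camera call; for the wrist camera it gives the pose at the moment of the call.
- robot.hand_in(): hands the job in, once; it reports no verdict.
The state is a dict: "time": time; "joints": joint angles; "dq": joint speeds; "tau": joint torques, N m; "ee_pos": TCP position; "eef_rot": TCP orientation; "contact_force": force on the tool from outside, world axes, zero at the start; "moment": the same for the moment, N m; "finger_gap": finger opening in mm.
Only numpy, scipy, OpenCV 4.12 (cv2) and the standard library are available. Lean on these libraries where they do the work, as an engineer would, in place of code of your own. Each camera call takes 0.05 s, during which the arm holds its last target.

TASK

Get the dosing station ready for refilling: stand the two refill bottles from the counter on the low steel shelf so that all four bottles form one straight, close row along the middle of the shelf, with no gap wider than a finger. Then unscrew the filler cap of the tank next to the shelf - its thread may be left- or right-handed, so feel which way it gives - lift it straight off and finish while holding it in the gripper, level and still, a good 6 cm above its neck. Leave the two bottles already on the shelf, the other tank's cap and everything else as they are.

Things in the scene. Friction and masses are not known exactly. Their poses are not given: they have to be found in the camera images.
- shelf: Low stainless-steel riser shelf, fixed, its flat top 60 mm above the counter, 110 mm deep (its x) and 340 mm long (its y); a rear upstand at x = +53 mm rises 10 mm above the top. Origin: centre of its footprint at counter height; the row runs along its y axis at x = 0.
- stock_1: White round refill bottle, 56 mm in diameter up to 98 mm, then a shoulder tapering to the neck and a ribbed grey screw cap 33 mm in diameter from 118 mm to 145 mm height (the top); about 0.3 kg. Origin: centre of the underside, z up. Stands on the shelf already, next to stock_2.
- stock_2: White round refill bottle, 56 mm in diameter up to 98 mm, then a shoulder tapering to the neck and a ribbed grey screw cap 33 mm in diameter from 118 mm to 145 mm height (the top); about 0.3 kg. Origin: centre of the underside, z up. Stands on the shelf already, about 62 mm to the right (shelf -y) of stock_1.
- refill_1: White round refill bottle, 56 mm in diameter up to 98 mm, then a shoulder tapering to the neck and a ribbed grey screw cap 33 mm in diameter from 118 mm to 145 mm height (the top); about 0.3 kg. Origin: centre of the underside, z up. One of the two to be set on the shelf; starts on the counter in front of it.
- refill_2: White round refill bottle, 56 mm in diameter up to 98 mm, then a shoulder tapering to the neck and a ribbed grey screw cap 33 mm in diameter from 118 mm to 145 mm height (the top); about 0.3 kg. Origin: centre of the underside, z up. The other one to be set on the shelf; starts on the counter in front of it.
- tank_a: One of two identical white day tanks, 130 mm (x) by 110 mm (y), bolted down, deck 125 mm above the counter, sight strip facing the robot. Origin: centre of the underside, under the filler neck's axis; z up. One has a left-hand, the other a right-hand thread (unmarked); they trade places between starts. Open the one next to the shelf (the left one, larger y).
- tank_b: One of two identical white day tanks, 130 mm (x) by 110 mm (y), bolted down, deck 125 mm above the counter, sight strip facing the robot. Origin: centre of the underside, under the filler neck's axis; z up. One has a left-hand, the other a right-hand thread (unmarked); they trade places between starts. Open the one next to the shelf (the left one, larger y).
- tank_a_neck (a point): Centre of the rim of tank_a's filler neck, 144 mm above the counter, 43 mm over its thread ramps. Lugs inside the cap hold under the ramps: it cannot be pulled off before it is unscrewed, does not rise as it turns, and stays put when let go, so it may be turned in several grasps.
- tank_b_neck (a point): Centre of the rim of tank_b's filler neck, 144 mm above the counter, 43 mm over its thread ramps. Lugs inside the cap hold under the ramps: it cannot be pulled off before it is unscrewed, does not rise as it turns, and stays put when let go, so it may be turned in several grasps.
- cap_a: Grey ribbed cap of tank_a, 51 mm wide, 34 mm tall, 0.06 kg. Origin: on the axis at its lower edge, 128 mm above the counter when on. Loosening way: turns easily; lifts off once turned 1.6 to 1.85 rad, stop at 2.2 to 2.45 rad (2.0 is right for all starts). Other way: hard stop within 0.25 rad, felt as a rising moment about the vertical; turned on, it slips in the fingers.
- cap_b: Grey ribbed cap of tank_b, 51 mm wide, 34 mm tall, 0.06 kg. Origin: on the axis at its lower edge, 128 mm above the counter when on. Loosening way: turns easily; lifts off once turned 1.6 to 1.85 rad, stop at 2.2 to 2.45 rad (2.0 is right for all starts). Other way: hard stop within 0.25 rad, felt as a rising moment about the vertical; turned on, it slips in the fingers.
- scoop_cup: White measuring cup, 64 mm across the rim, 60 mm tall; leave alone. Origin: centre of its underside.
- token_dish: Small steel token dish, 72 mm across, 22 mm tall, on the counter between the two refill bottles; leave alone. Origin: centre of its underside.
- lint_brush: Wooden brush lying near the robot on the left; leave alone.
- screwdriver: Screwdriver lying in front of the tanks; leave alone.
- sprayer: White trigger spray bottle, 68 mm in diameter, 174 mm tall, at the left end of the shelf; leave alone. Origin: centre of its underside.
Mind the look-alikes: they are no part of the job. What is shaped like the tank_a but purple is not meant. What is shaped like the cap_a but turquoise is not meant.

How it is judged (in metres and radians):
On the way:
1. both refill bottles stand, let go, on the shelf in one straight close row with the two already there (x of refill_1 in the frame of shelf between -0.016 and 0.016 m and z of refill_1 in the frame of shelf between 0.055 and 0.066 m and y of refill_1 in the frame of shelf between -0.165 and 0.165 m and angle between each of refill_1, refill_2, stock_1, stock_2's own z axis and vertical below 0.08 rad and linear speed of each of refill_1, refill_2 below 0.03 m/s and contact force between each of refill_1, refill_2 and the fingers below 0.1 N and x of refill_2 in the frame of shelf between -0.016 and 0.016 m and z of refill_2 in the frame of shelf between 0.055 and 0.066 m and y of refill_2 in the frame of shelf between -0.165 and 0.165 m and (horizontal distance between refill_1 and stock_1 below 0.078 m or horizontal distance between refill_1 and stock_2 below 0.078 m or horizontal distance between refill_1 and refill_2 below 0.078 m) and (horizontal distance between refill_2 and stock_1 below 0.078 m or horizontal distance between refill_2 and stock_2 below 0.078 m or horizontal distance between refill_2 and refill_1 below 0.078 m) and (horizontal distance between any of refill_1, refill_2 and stock_1 below 0.078 m or horizontal distance between any of refill_1, refill_2 and stock_2 below 0.078 m) and x of stock_1 in the frame of shelf between -0.016 and 0.016 m and x of stock_2 in the frame of shelf between -0.016 and 0.016 m and horizontal distance between stock_1 and stock_2 below 0.078 m), for 0.2 s.
At the end, for the whole second after the job is handed in: Four bottles upright on the shelf within 16 mm of its middle line, in one row with gaps under 22 mm, refills let go; the near tank's cap in the fingers, still, within 0.35 rad of upright, 45 mm or more above its neck's rim, within 90 mm sideways, off the tank; the other cap on its tank (all of step 1 and ((world y of tank_a above -0.27 m and z of cap_a in the frame of tank_a_neck above 0.045 m and horizontal distance between cap_a and tank_a_neck below 0.09 m and angle between cap_a's own z axis and vertical below 0.35 rad and contact force between cap_a and the fingers above 1 N and contact force between cap_a and tank_a below 0.05 N and linear speed of cap_a below 0.03 m/s and distance of cap_b from where it was at the start of the episode below 0.006 m) or (world y of tank_b above -0.27 m and z of cap_b in the frame of tank_b_neck above 0.045 m and horizontal distance between cap_b and tank_b_neck below 0.09 m and angle between cap_b's own z axis and vertical below 0.35 rad and contact force between cap_b and the fingers above 1 N and contact force between cap_b and tank_b below 0.05 N and linear speed of cap_b below 0.03 m/s and distance of cap_a from where it was at the start of the episode below 0.006 m))); the arm keeps its last pose, push and grip.
It fails at once if a refill bottle is tipped over (angle between any of refill_1, refill_2's own z axis and vertical above 0.7 rad).
It fails at once if a bottle already on the shelf is pushed more than 15 mm or tipped (distance of any of stock_1, stock_2 from where it was at the start of the episode above 0.015 m or angle between any of stock_1, stock_2's own z axis and vertical above 0.3 rad).
It fails at once if the other tank's cap is moved more than 10 mm ((world y of tank_a above -0.27 m and distance of cap_b from where it was at the start of the episode above 0.01 m) or (world y of tank_b above -0.27 m and distance of cap_a from where it was at the start of the episode above 0.01 m)).
It fails at once if another object on the counter is moved more than 30 mm (distance of any of scoop_cup, token_dish, lint_brush, screwdriver, sprayer from where it was at the start of the episode above 0.03 m).
It also fails if it takes over 64 s, if anything falls off the work surface, if the arm or the gripper's body presses on something with over 40 N, if the wrist force passes 120 N, or if a joint passes its speed limit or range.

## Working session

There is one attempt and no reset: what is moved stays moved. The work goes in short steps, Python scripts to look and compute and a shell command to move; the robot and the scene stay as the last step left them, time stands still between calls to the robot, and variables do not carry over. Pictures are saved under pics/ and viewed, and the job is handed in when it is done.

```bash
ls; mkdir -p pics; python3 - <<'E'
from station import robot, viewer
import cv2
print(robot.read_state())
for n in ("scene","top","wrist"):
    im=viewer.snapshot(n); cv2.imwrite(f"pics/{n}0.png",im)
    p=viewer.camera_params(n); print(n,p)
E
```

```text
pics
{'time': 0.0, 'joints': array([6.09256999e+01, 1.48498358e+01, 1.18907596e+00, 7.64150601e+01,
       2.98981294e-04, 8.12562821e+01]), 'dq': array([-0.05658118,  0.04123041,  0.04815066,  0.00039158, -0.00324217,
        0.05406109]), 'tau': array([ 1.45228663e-03, -5.55644882e+01,  3.44531000e+01,  1.36791752e-02,
       -1.83207721e-04, -1.75820595e-06]), 'ee_pos': array([190.93717478, 515.44877757, 199.97028345]), 'eef_rot': array([-1.79925107e+02, -1.18212733e-02,  1.59669410e+02]), 'contact_force': array([-0.04736221,  0.09354754,  0.06579031]), 'moment': array([-0.03511827, -0.01830252,  0.03658282]), 'finger_gap': 85.46968843078713}
scene {'K': array([[419.80318088,   0.        , 261.56544928],
       [  0.        , 419.80318088, 194.68455288],
       [  0.        ,   0.        ,   1.        ]]), 'dist_coeffs': array([0.01823835, 0.        , 0.        , 0.        , 0.        ]), 'eye': array([1431.64812055,  219.53726656, 1017.24492546]), 'rotation': array([ 4.60074334e+01, -5.32255781e-02,  1.06425905e+02])}
top {'K': array([[423.5669084 ,   0.        , 251.55855609],
       [  0.        , 423.5669084 , 195.88038981],
       [  0.        ,   0.        ,   1.        ]]), 'dist_coeffs': array([0.00456667, 0.        , 0.        , 0.        , 0.        ]), 'eye': array([ 244.22781679,  -62.4727498 , 1298.44544653]), 'rotation': array([ 11.38486013,   1.1768165 , -90.93518398])}
wrist {'K': array([[326.95761964,   0.        , 261.790312  ],
       [  0.        , 326.95761964, 191.84813738],
       [  0.        ,   0.        ,   1.        ]]), 'dist_coeffs': array([-0.02816819,  0.        ,  0.        ,  0.        ,  0.        ]), 'eye': array([124.18013207, 540.78085799, 373.85765969]), 'rotation': array([-16.07346978,   0.07150786,  69.5873755 ])}
```

View pics/scene0.png

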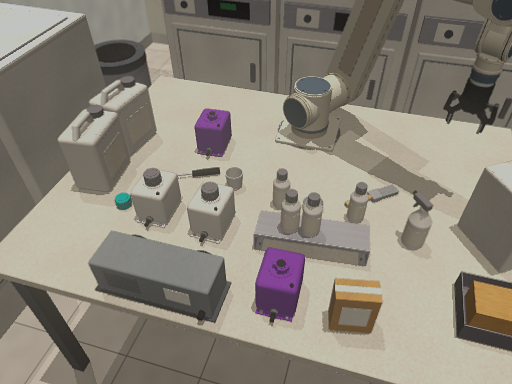

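View pics/top0.png

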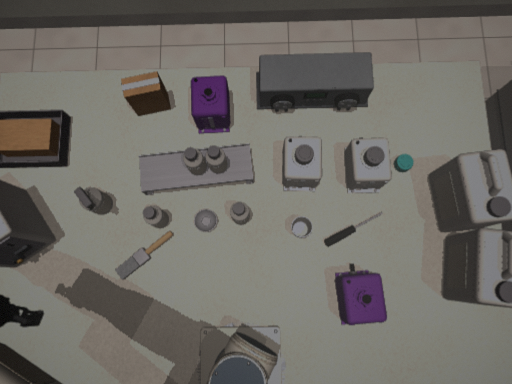

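View pics/wrist0.png

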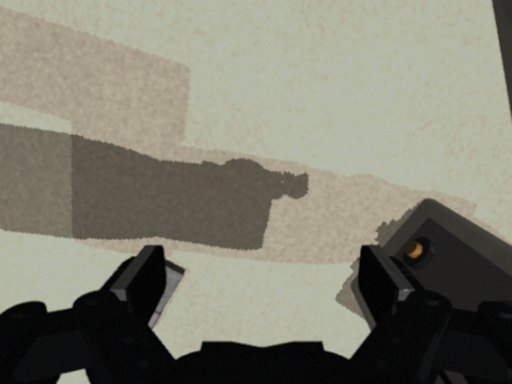

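```bash
cat > h.py <<'E'
from station import robot, viewer
import numpy as np, cv2
from scipy.spatial.transform import Rotation as R
def cam(n): return viewer.camera_params(n)
def rot(p): return R.from_euler('xyz',p["rotation"],degrees=True).as_matrix()
def ray(p,u,v):
    x=cv2.undistortPoints(np.array([[[u,v]]],float),p["K"],p["dist_coeffs"])[0,0]
    return rot(p)@np.array([x[0],-x[1],-1.])
def at(p,u,v,z):
    d=ray(p,u,v); e=p["eye"]; return e+d*(z-e[2])/d[2]
def proj(p,P):
    c=rot(p).T@(np.array(P,float)-p["eye"]); c=np.array([[c[0],-c[1],-c[2]]])
    return cv2.projectPoints(c,np.zeros(3),np.zeros(3),p["K"],p["dist_coeffs"])[0][0,0]
def tri(*obs):
    A=np.zeros((3,3));b=np.zeros(3)
    for p,u,v in obs:
        d=ray(p,u,v);d/=np.linalg.norm(d);M=np.eye(3)-np.outer(d,d);A+=M;b+=M@p["eye"]
    return np.linalg.solve(A,b)
def crop(im,x0,y0,x1,y1,s,fn):
    c=cv2.resize(im[y0:y1,x0:x1],None,fx=s,fy=s,interpolation=cv2.INTER_CUBIC)
    for x in range(-(-x0//10)*10,x1,10): 
        cv2.line(c,((x-x0)*s,0),((x-x0)*s,6),(0,0,255),1)
        if x%20==0: cv2.putText(c,str(x),((x-x0)*s,16),0,.4,(0,0,255),1)
    for y in range(-(-y0//10)*10,y1,10): 
        cv2.line(c,(0,(y-y0)*s),(6,(y-y0)*s),(0,0,255),1)
        if y%20==0: cv2.putText(c,str(y),(8,(y-y0)*s+4),0,.4,(0,0,255),1)
    cv2.imwrite(fn,c)
E
python3 - <<'E'
from h import *
t=cv2.imread("pics/top0.png"); s=cv2.imread("pics/scene0.png")
crop(t,130,130,262,230,6,"pics/t1.png")
crop(t,270,120,400,200,6,"pics/t2.png")
crop(s,245,160,385,265,5,"pics/s1.png")
crop(s,120,160,250,250,6,"pics/s2.png")
E
```

```text
(no output)
```

View pics/t1.png

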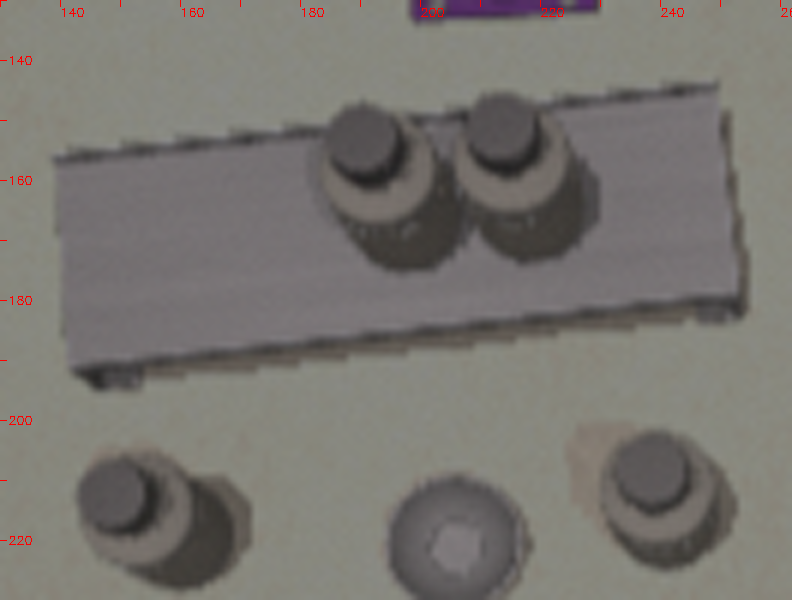

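View pics/t2.png

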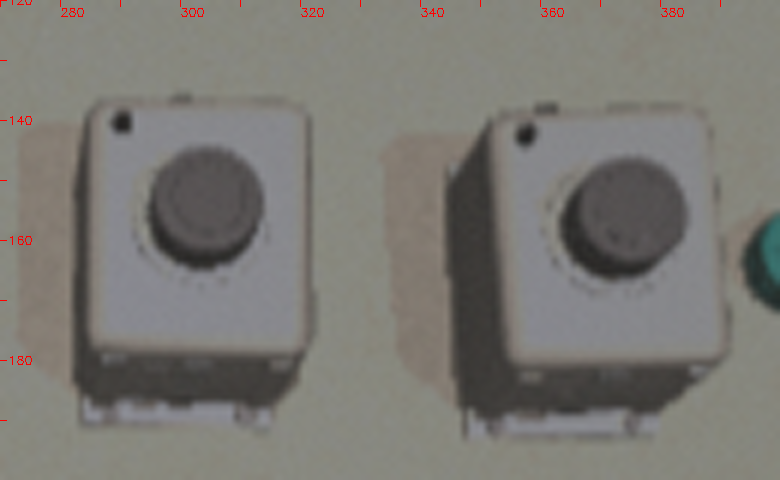

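View pics/s1.png

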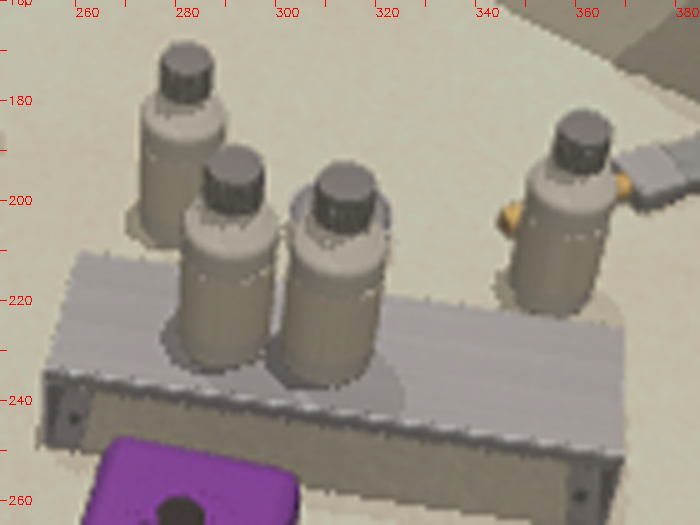

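View pics/s2.png

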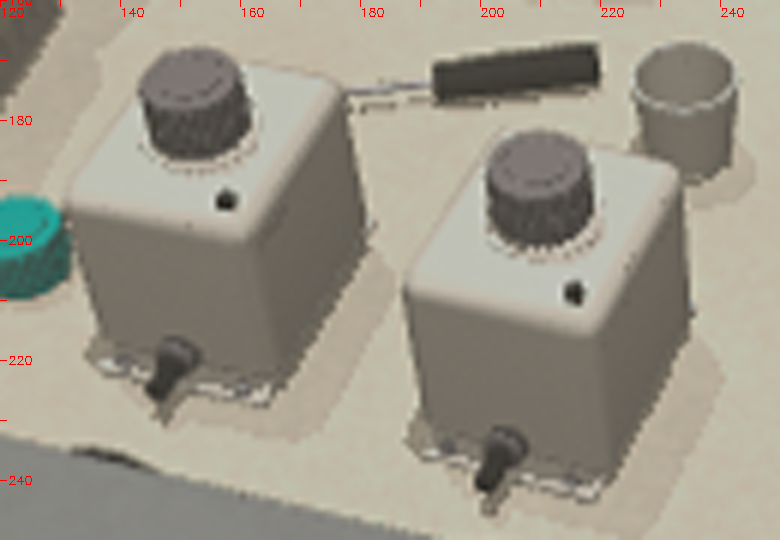

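```bash
cat > m.py <<'E'
from h import *
np.set_printoptions(precision=1,suppress=True)
T=cam("top");S=cam("scene")
t=lambda x,y,x0=130,y0=130:((x+.5)/6-.5+x0,(y+.5)/6-.5+y0)
s=lambda x,y,x0=245,y0=160,k=5:((x+.5)/k-.5+x0,(y+.5)/k-.5+y0)
for n,a,b,z in [("refL",t(116,497),s(584,127),145),("refR",t(652,470),s(187,59),145),("st1",t(365,144),s(345,184),205),("st2",t(503,131),s(235,167),205),
 ("capA",t(207,198,270,120),s(540,158,120,160,6),162),("capO",t(632,207,270,120),s(193,76,120,160,6),162)]:
    print(n,at(T,*a,z)[:2],at(S,*b,z)[:2],tri((T,*a),(S,*b)))
print("FL",at(T,*t(72,368),60),at(S,*s(624,326),60));print("FR",at(T,*t(742,297),60),at(S,*s(80,253),60))
print("BR",at(T,*t(718,84),70),at(S,*s(43,372),70));print("BL",at(T,*t(55,157),70),at(S,*s(622,458),70))
E
python3 m.py
```

```text
refL [436.  242.5] [437.1 245.9] [436.  244.5 143.5]
refR [443.7  -5.2] [444.4  -3.1] [443.6  -4.2 144.1]
st1 [584.5 119.3] [590.1 122.7] [585.7 121.1 200.5]
st2 [589.1  57.2] [594.1  61. ] [590.2  58.9 200.9]
capA [ 593.6 -191.3] [ 589.6 -190.3] [ 592.4 -190.   164.7]
capO [ 584.7 -387.1] [ 582.3 -384.9] [ 583.7 -385.3  163.6]
FL [516.  289.2  60. ] [513.9 293.2  60. ]
FR [545.4 -47.   60. ] [549.  -42.9  60. ]
BR [654.  -36.9  70. ] [658.1 -33.4  70. ]
BL [623.2 298.8  70. ] [625.8 301.9  70. ]
```

Candidates in the top image:
- **Bottles:** stock_1 (191,154) and stock_2 (214,152) are on the shelf. The refills are on the counter at (149,213) and (239,208).
- **Caps:** the near tank's grey cap is at (304,153), which is the one I want. The other tank's cap is at (375,154). The turquoise cap (404,162) and the purple tanks (210,100) and (362,298) are look-alikes.

The enlarged crops confirm these choices, and the triangulated heights fit: about 144, 201 and 164 mm against 145, 205 and 162 mm.

```bash
cat > go.py <<'E'
import sys
from h import *
np.set_printoptions(precision=4,suppress=True)
def go(x,y,z,yaw):
    s=robot.read_state(); A=R.from_euler('xyz',s["eef_rot"],degrees=True)
    B=R.from_euler('xyz',[180,0,yaw],degrees=True)
    d=A.inv().apply(np.array([x,y,z])-s["ee_pos"])/1000
    print("shift m",d,"turn",(A.inv()*B).as_rotvec(degrees=True),"t",round(s["time"],2))
    print("now",s["ee_pos"],s["eef_rot"],"gap",s["finger_gap"],"F",s["contact_force"],"M",s["moment"],"j",s["joints"])
go(*map(float,sys.argv[1:5]))
E
python3 go.py 436.5 244.3 200 95
```

```text
shift m [-0.3245 -0.1691  0.0002] turn [-0.0551  0.0246 64.6719] t 0.15
now [190.9792 515.5552 200.1046] [-179.9434   -0.0082  159.6719] gap 85.29725304664223 F [-0.1301  0.0957 -0.2259] M [ 0.0346 -0.0243  0.0194] j [60.9278 14.8454  1.2026 76.4143 -0.0005 81.2558]
```

```bash
python3 -m pendant '[-0.0361,-0.0188,0,0,0,7.1,0, -0.0722,-0.0376,0,0,0,14.2,0, -0.108,-0.0564,0,0,0,21.3,0, -0.144,-0.0752,0,0,0,28.4,0, -0.180,-0.094,0,0,0,35.5,0, -0.216,-0.1127,0,0,0,42.6,0, -0.2525,-0.1315,0,0,0,49.7,0, -0.289,-0.1503,0,0,0,56.8,0]'; python3 go.py 436.5 244.3 200 95
```

```text
time: 0.82
ee_pos: [410.7, 272.7, 200.6]
eef_rot: [-180.0, -0.0, 102.5]
contact_force: [0.6, 1.5, 0.4]
finger_gap: 85.4
shift m [-0.0333  0.0191  0.0006] turn [-0.0005 -0.002   7.5314] t 0.82
now [410.6731 272.6521 200.5896] [-179.9997   -0.0021  102.5314] gap 85.44412480419054 F [0.6187 1.4503 0.4314] M [ 0.0748 -0.0409  0.0665] j [ 23.8152   9.2352  -6.077   74.6878   0.0021 101.2838]
```

```bash
python3 -m pendant '[-0.0333,0.0191,0,0,0,7.1,0, -0.0333,0.0191,0,0,0,7.5,0, -0.0333,0.0191,0,0,0,7.5,0]'; python3 - <<'E'
from h import *
p=cam("wrist"); im=viewer.snapshot("wrist"); cv2.imwrite("pics/w1.png",im)
np.set_printoptions(precision=1,suppress=True)
print(p["eye"],p["rotation"],proj(p,[436.5,244.3,145]))
E
python3 go.py 436.5 244.3 200 95
```

```text
time: 1.07
ee_pos: [436.9, 244.6, 200.1]
eef_rot: [-179.9, 0.0, 95.1]
contact_force: [-0.6, 0.3, 0.3]
finger_gap: 85.4
[429.7 315.2 373.8] [-16.1   0.    5.1] [262.6 198.7]
shift m [-0.0013  0.0003  0.0002] turn [-0.0586 -0.0015  0.3173] t 1.12
now [436.0344 245.5905 200.2091] [-179.9414   -0.0017   95.3173] gap 85.51126640598046 F [ 0.0964 -0.306   0.1805] M [ 0.0365  0.005  -0.01  ] j [ 19.7626  10.0136  -5.1601  74.8826   0.0162 104.4453]
```

View pics/w1.png

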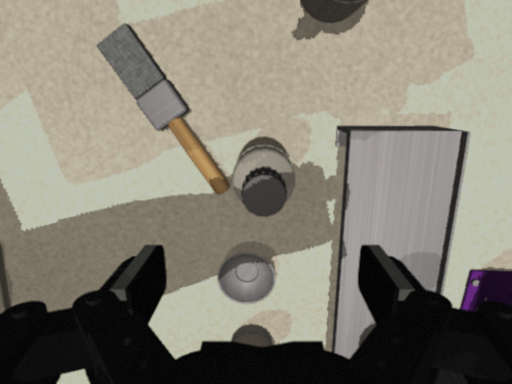

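```bash
python3 - <<'E'
from h import *
np.set_printoptions(precision=1,suppress=True)
im=cv2.imread("pics/w1.png"); crop(im,215,120,315,230,5,"pics/w1c.png")
p=cam("wrist"); print(p["eye"]); 
for q in [(264,194)]: print(at(p,*q,145))
print(at(p,336.5,132,60),at(p,466,133,70),at(p,333,352,60))
E
```

```text
[428.6 316.1 374. ]
[436.3 249.  145. ]
[502.1 291.6  60. ] [620.5 303.   70. ] [537.9  38.8  60. ]
```

View pics/w1c.png

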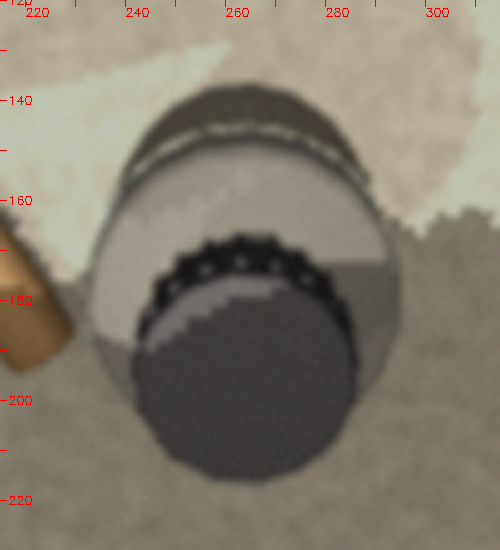

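```bash
python3 go.py 436.3 246 112 95
```

```text
shift m [0.0004 0.0004 0.0882] turn [-0.0586 -0.0015  0.3173] t 1.12
now [436.0344 245.5905 200.2091] [-179.9414   -0.0017   95.3173] gap 85.51126640598046 F [ 0.0964 -0.306   0.1805] M [ 0.0365  0.005  -0.01  ] j [ 19.7626  10.0136  -5.1601  74.8826   0.0162 104.4453]
```

```bash
python3 -m pendant '[0.0015,0,0.03,0,0,0,0, 0.0015,0,0.06,0,0,0,0, 0.0015,0,0.08,0,0,0,0, 0.0015,0,0.088,0,0,0,0, 0.0015,0,0.088,0,0,0,0]'; python3 go.py 436.3 246 112 95;  python3 -m pendant '[0,0,0,0,0,0,150, 0,0,0,0,0,0,255, 0,0,0,0,0,0,255, 0,0,0,0,0,0,255, 0,0,0,0,0,0,255, 0,0,0,0,0,0,255]' 40;  python3 go.py 436.3 246 112 95
```

```text
time: 1.53
ee_pos: [433.9, 248.3, 111.2]
eef_rot: [-179.8, 0.0, 95.5]
contact_force: [-0.0, -0.7, 0.0]
finger_gap: 85.2
shift m [-0.0025  0.0021 -0.0008] turn [-0.181   0.0392  0.5344] t 1.53
now [433.9189 248.3289 111.1972] [-179.8188    0.0383   95.5345] gap 85.24770324795226 F [-0.0404 -0.6747  0.0313] M [-0.001   0.0304 -0.0204] j [ 20.1505  12.6554 -15.1172  62.4125   0.0086 104.6161]
time: 2.03
ee_pos: [438.9, 248.5, 115.5]
eef_rot: [179.5, -0.1, 95.4]
contact_force: [6.0, 0.4, 22.6]
finger_gap: 12.3
shift m [-0.0023 -0.0029  0.0034] turn [ 0.4529 -0.0892  0.3616] t 2.03
now [438.9195 248.5468 115.4519] [179.5468  -0.0877  95.3619] gap 12.283393849690064 F [ 6.0091  0.4467 22.61  ] M [ 0.1173 -1.175   0.0025] j [ 20.0008  12.4636 -14.7129  62.3628  -0.0297 104.6391]
```

```bash
python3 - <<'E'
from h import *
im=viewer.snapshot("wrist"); cv2.imwrite("pics/w2.png",im)
im=viewer.snapshot("scene"); crop(im,310,130,430,240,5,"pics/s3.png")
E
python3 go.py 436.3 246 112 95
```

```text
shift m [-0.0024 -0.0034  0.004 ] turn [ 0.5336 -0.1155  0.3572] t 2.13
now [439.425  248.6954 116.0801] [179.466   -0.1138  95.3578] gap 0.19310553665115965 F [ 3.731   0.4736 20.3155] M [ 0.0433 -0.9024  0.0489] j [ 19.9938  12.4287 -14.6628  62.3631  -0.0248 104.6364]
```

View pics/w2.png

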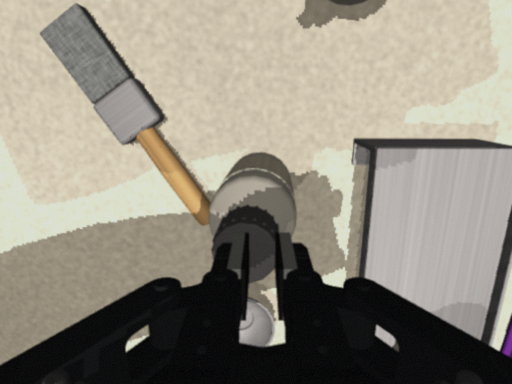

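View pics/s3.png

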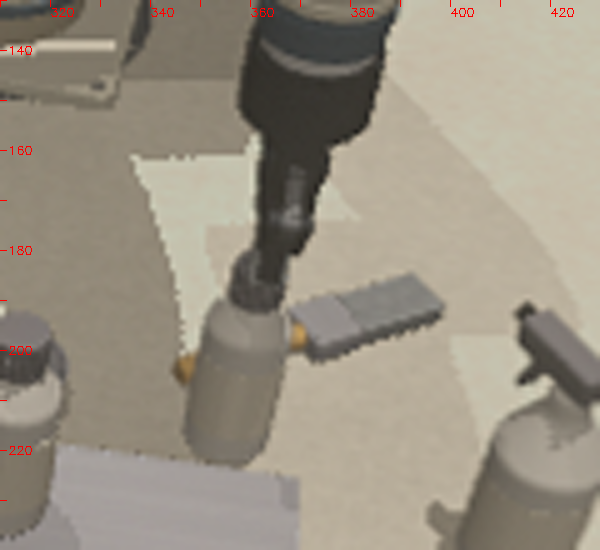

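```bash
python3 -m pendant '[0,0,0,0,0,0,0, 0,0,0,0,0,0,0, 0,0,0,0,0,0,0, 0,0,0,0,0,0,0, 0,0,0,0,0,0,0, 0,0,0,0,0,0,0]' 40; python3 - <<'E'
from h import *
im=viewer.snapshot("wrist"); cv2.imwrite("pics/w3.png",im)
im=viewer.snapshot("scene"); crop(im,310,130,430,240,5,"pics/s4.png")
im=viewer.snapshot("top"); crop(im,100,160,220,260,5,"pics/t4.png")
p=cam("wrist");print(p["eye"])
E
python3 go.py 436.3 246 112 95
```

```text
time: 2.63
ee_pos: [435.5, 247.6, 112.3]
eef_rot: [-180.0, 0.0, 95.4]
contact_force: [-0.0, -0.1, 0.0]
finger_gap: 72.7
[427.99049107 318.19345476 286.11461189]
shift m [-0.0017  0.0005  0.0004] turn [-0.0272  0.0077  0.3724] t 2.78
now [435.6341 247.6338 112.3956] [-179.9728    0.0076   95.3724] gap 85.29725342443031 F [-0.7724  0.4007  0.3044] M [-0.0045 -0.001   0.0172] j [ 20.0124  12.6077 -14.9938  62.4268  -0.0005 104.64  ]
```

View pics/w3.png

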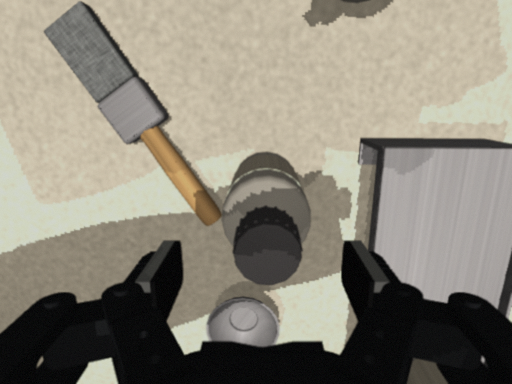

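View pics/s4.png

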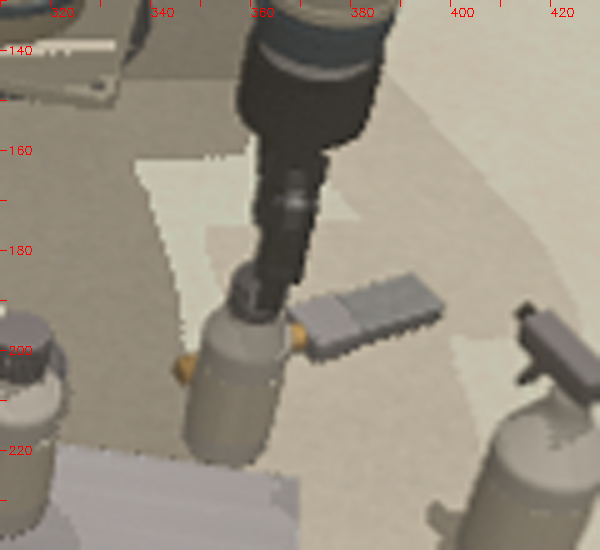

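View pics/t4.png

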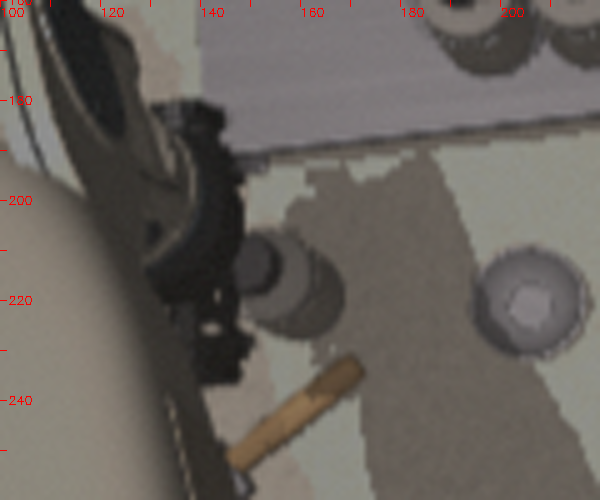

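```bash
python3 - <<'E'
from h import *
np.set_printoptions(precision=1,suppress=True)
im=cv2.imread("pics/w3.png"); crop(im,200,140,330,300,4,"pics/w3c.png")
p=cam("wrist"); print(at(p,268,256,145),at(p,301,255,145)-at(p,234,255,145))
T=cam("top");S=cam("scene")
print(at(T,100+249/5,160+263/5,145), at(S,310+257/5,130+272/5,145))
print(proj(p,robot.read_state()["ee_pos"]))
E
```

```text
[437.6 246.3 145. ] [31.8  2.9  0. ]
[435.4 240.  145. ] [434.4 245.6 145. ]
[263.7 227.1]
```

View pics/w3c.png

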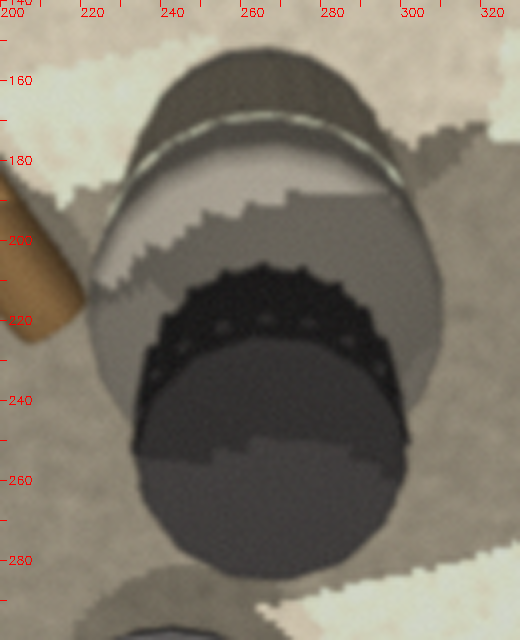

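```bash
python3 - <<'E'
from h import *
np.set_printoptions(precision=1,suppress=True)
S=cam("scene");p=cam("wrist")
for P in [(478,240,125),(478,262,125),(492,240,125),(492,262,125),(492,260,145),(436,245,145),(439,248.7,116),(439,248.7,145)]:
    q=proj(S,P); print(P,q,"crop",(q-[310,130])*5,"wrist",proj(p,P))
E
```

```text
(478, 240, 125) [356.7 198.2] crop [233.6 341.2] wrist [339.9 255.4]
(478, 262, 125) [364.1 199.7] crop [270.3 348.4] wrist [346.6 217.7]
(492, 240, 125) [356.1 201.4] crop [230.7 356.8] wrist [365.1 257.5]
(492, 262, 125) [363.5 202.8] crop [267.6 364.2] wrist [372.7 219.9]
(492, 260, 145) [364.  197.9] crop [269.9 339.7] wrist [385.7 239.1]
(436, 245, 145) [361.1 184.7] crop [255.7 273.5] wrist [264.3 258.2]
(439, 248.7, 116) [360.7 192.4] crop [253.4 312.1] wrist [269.9 228.3]
(439, 248.7, 145) [362.2 185.6] crop [261.2 277.9] wrist [271.3 251.7]
```

```bash
python3 - <<'E'
from h import *
im=cv2.imread("pics/w2.png"); crop(im,150,180,350,330,4,"pics/w2c.png")
im=viewer.snapshot("scene"); crop(im,335,145,400,210,9,"pics/s5.png")
E
```

```text
(no output)
```

View pics/w2c.png

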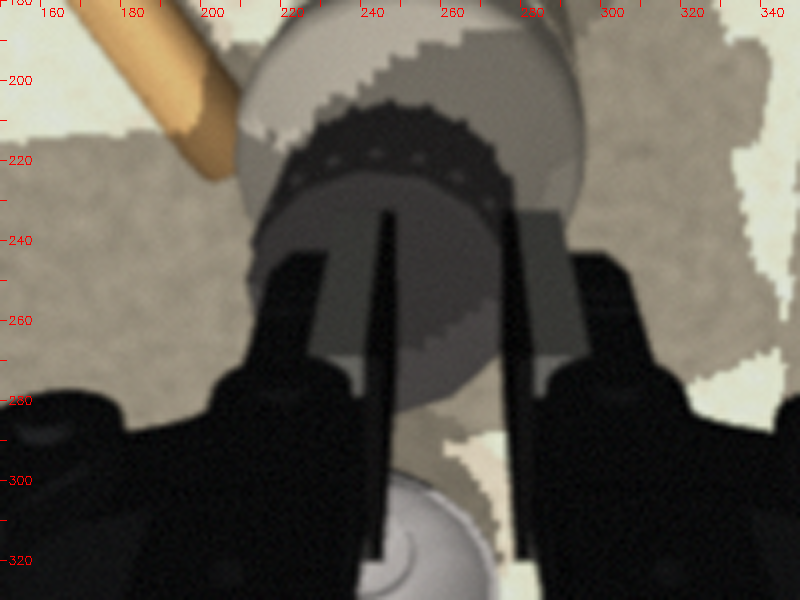

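View pics/s5.png

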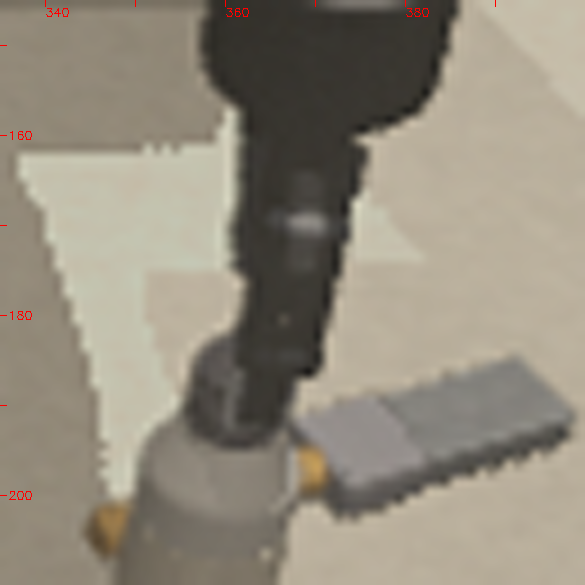

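```bash
python3 -m pendant '[-0.002,-0.001,0.01,0,0,0,0, -0.002,-0.001,0.02,0,0,0,0, -0.002,-0.001,0.022,0,0,0,0]' 20; python3 - <<'E'
from h import *
np.set_printoptions(precision=1,suppress=True)
p=cam("wrist")
im=viewer.snapshot("wrist"); crop(im,120,180,400,370,2,"pics/w6.png")
im=viewer.snapshot("scene"); crop(im,335,145,400,210,9,"pics/s6.png")
p=cam("wrist")
s=robot.read_state();print(s["ee_pos"],s["contact_force"])
x,y,z=s["ee_pos"]
for dz in(0,13,45): print(proj(p,(x-43,y+11,z+dz)),proj(p,(x+43,y+11,z+dz)))
E
```

```text
time: 3.08
ee_pos: [434.1, 245.3, 88.9]
eef_rot: [-179.9, 0.0, 95.4]
contact_force: [0.5, -0.5, -0.2]
finger_gap: 85.4
[434.5 245.5  89.9] [-0.6 -0.7  0.2]
[188.9 202.1] [341.1 215.5]
[183.5 209.8] [346.8 224. ]
[166.3 234.5] [365.1 251.4]
```

View pics/w6.png

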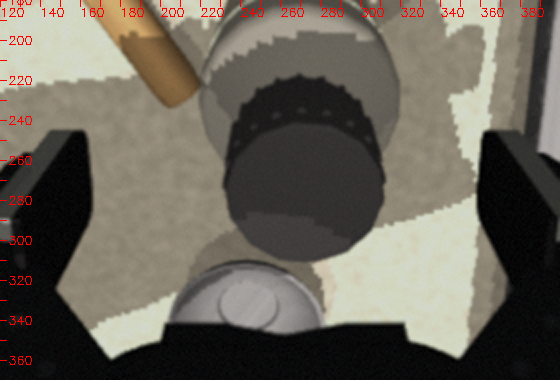

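View pics/s6.png

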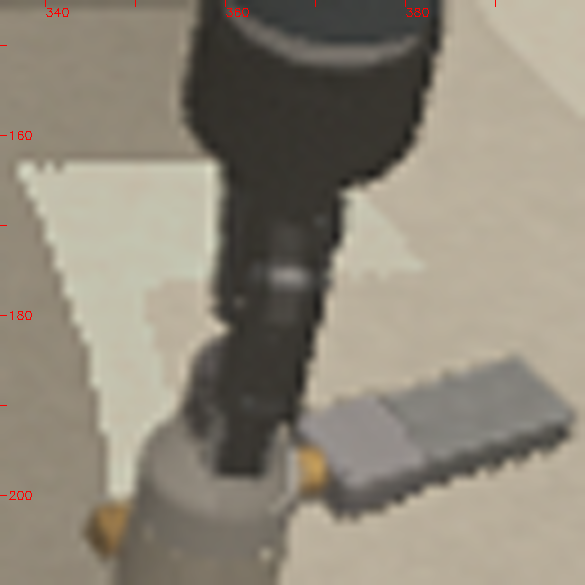

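```bash
python3 -m pendant '[0,0.001,0.006,0,0,0,0, 0,0.001,0.006,0,0,0,120, 0,0.001,0.006,0,0,0,255, 0,0.001,0.006,0,0,0,255, 0,0.001,0.006,0,0,0,255, 0,0.001,0.006,0,0,0,255, 0,0.001,0.006,0,0,0,255, 0,0.001,0.006,0,0,0,255]' 40; python3 go.py 436.3 246 140 95
```

```text
time: 3.85
ee_pos: [436.3, 245.8, 85.0]
eef_rot: [179.9, -0.0, 95.4]
contact_force: [1.4, -0.3, 3.4]
finger_gap: 32.0
shift m [ 0.0002  0.     -0.055 ] turn [ 0.0572 -0.0135  0.3693] t 3.85
now [436.3256 245.8015  84.9644] [179.9428  -0.0133  95.3693] gap 31.970819688948126 F [ 1.3628 -0.2739  3.3823] M [-0.0117 -0.2156  0.0377] j [ 19.7858  13.6978 -17.8564  58.3871  -0.0013 104.4165]
```

```bash
python3 -m pendant '[0,0,-0.015,0,0,0,255, 0,0,-0.04,0,0,0,255, 0,0,-0.07,0,0,0,255, 0,0,-0.09,0,0,0,255, 0,0,-0.1,0,0,0,255, 0,0,-0.1,0,0,0,255]'; python3 go.py 580.6 187.8 185 95.1
```

```text
time: 4.35
ee_pos: [436.6, 246.0, 186.1]
eef_rot: [179.9, -0.0, 95.4]
contact_force: [-0.2, -0.7, -3.8]
finger_gap: 31.6
shift m [-0.0714  0.138   0.0014] turn [ 0.1443 -0.0411  0.2736] t 4.35
now [436.5508 245.9621 186.0626] [179.8556  -0.0408  95.3737] gap 31.632305821424996 F [-0.1566 -0.673  -3.8093] M [-0.0545 -0.0288 -0.0101] j [ 19.7912  10.2153  -6.9799  72.6547   0.0035 104.4176]
```

```bash
python3 -m pendant '[-0.0143,0.0276,0,0,0,0,255, -0.0286,0.0552,0,0,0,0,255, -0.0428,0.0828,0,0,0,0,255, -0.0571,0.110,0,0,0,0.2,255, -0.066,0.128,0,0,0,0.3,255, -0.0714,0.138,0.0,0,0,0.3,255, -0.0714,0.138,0.0,0,0,0.3,255, -0.0714,0.138,0.0,0,0,0.3,255]'; python3 - <<'E'
from h import *
np.set_printoptions(precision=1,suppress=True)
p=cam("wrist")
im=viewer.snapshot("wrist"); cv2.imwrite("pics/w7.png",im)
im=viewer.snapshot("top"); crop(im,120,120,260,230,5,"pics/t7.png")
E
python3 go.py 580.6 187.8 145 95.1
```

```text
time: 5.02
ee_pos: [579.2, 187.4, 182.8]
eef_rot: [-179.8, -0.0, 95.0]
contact_force: [0.6, 0.1, -3.9]
finger_gap: 31.6
shift m [-0.0004  0.0019  0.039 ] turn [-0.089  -0.005   0.0107] t 5.12
now [578.747  187.9875 184.0081] [-179.911    -0.005    95.1107] gap 32.098864322033876 F [ 0.7804 -0.1453 -4.2716] M [ 0.0308 -0.0505  0.0731] j [10.0913 20.9334  7.7229 76.8777  0.0128 94.9806]
```

View pics/w7.png

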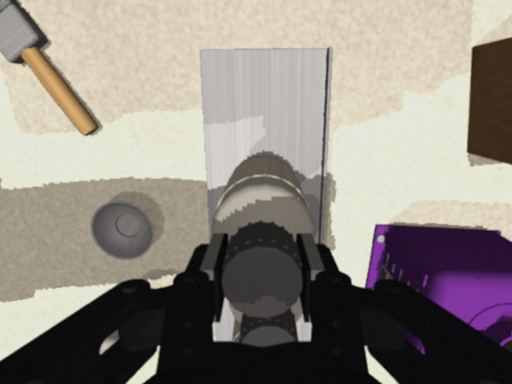

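View pics/t7.png

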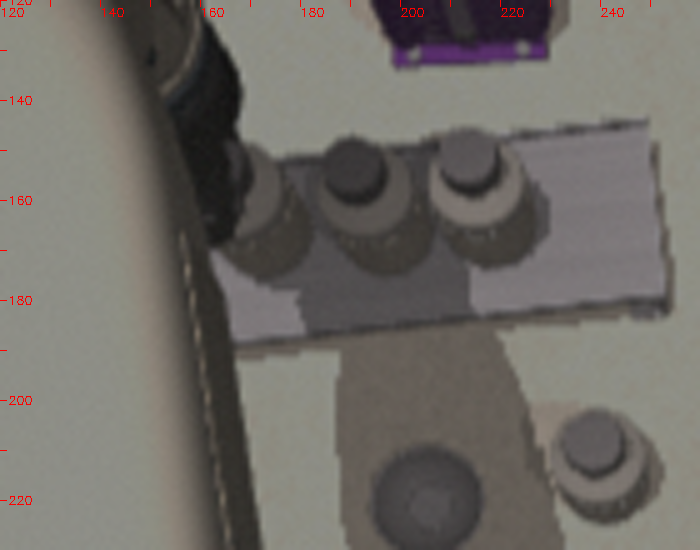

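```bash
python3 -m pendant '[0,0.001,0.012,0,0,0,255, 0,0.001,0.025,0,0,0,255, 0,0.001,0.033,0,0,0,255, 0,0.001,0.036,0,0,0,255, 0,0.001,0.038,0,0,0,255, 0,0.001,0.039,0,0,0,255, 0,0.001,0.0395,0,0,0,255, 0,0.001,0.0395,0,0,0,255]'; python3 go.py 580.6 187.8 145 95.1
```

```text
time: 5.78
ee_pos: [581.2, 187.7, 145.6]
eef_rot: [180.0, -0.0, 95.1]
contact_force: [-0.4, 0.0, -3.4]
finger_gap: 32.1
shift m [ 0.0001 -0.0006  0.0006] turn [ 0.0442 -0.0042 -0.0249] t 5.78
now [581.1816 187.7044 145.5593] [179.9558  -0.0042  95.0751] gap 32.090879655664004 F [-0.4353  0.0426 -3.4491] M [-0.0074 -0.0413  0.0011] j [10.0312 21.8218  3.464  71.5978  0.0004 94.9561]
```

Still hanging, so I'll ease it down to contact.

```bash
python3 -m pendant '[0,0,0.001,0,0,0,255, 0,0,0.0015,0,0,0,255, 0,0,0.0015,0,0,0,255]'; python3 go.py 580.6 187.8 145 95.1
```

```text
time: 6.03
ee_pos: [581.6, 187.8, 145.0]
eef_rot: [179.9, -0.0, 95.1]
contact_force: [-0.7, -0.4, 5.0]
finger_gap: 31.8
shift m [ 0.0001 -0.001  -0.    ] turn [ 0.1348 -0.0193 -0.0295] t 6.03
now [581.5855 187.761  144.9678] [179.8652  -0.0193  95.0705] gap 31.82332555644895 F [-0.71   -0.4139  5.0261] M [0.0197 0.3346 0.0184] j [10.0259 21.8089  3.3561 71.4113  0.0076 94.9554]
```

```bash
python3 -m pendant '[0,0,0,0,0,0,100, 0,0,0,0,0,0,0, 0,0,0,0,0,0,0, 0,0,0,0,0,0,0, 0,0,0,0,0,0,0, 0,0,0,0,0,0,0, 0,0,-0.01,0,0,0,0, 0,0,-0.03,0,0,0,0]'; python3 -m pendant '[0,0,-0.03,0,0,0,0, 0,0,-0.065,0,0,0,0, 0,0,-0.08,0,0,0,0, 0,0,-0.08,0,0,0,0]'; python3 go.py 443.8 -4 205 95.1
```

```text
time: 6.7
ee_pos: [579.9, 187.4, 172.3]
eef_rot: [-179.8, 0.0, 95.1]
contact_force: [0.6, 0.8, -0.6]
finger_gap: 85.4
time: 7.03
ee_pos: [582.3, 187.9, 258.6]
eef_rot: [179.6, -0.0, 95.1]
contact_force: [0.8, 0.1, -0.0]
finger_gap: 85.5
shift m [-0.1789 -0.1553  0.0524] turn [ 0.4058 -0.0345 -0.0266] t 7.03
now [582.2661 187.8712 258.6177] [179.5942  -0.0346  95.0735] gap 85.52578874661928 F [ 0.7652  0.1144 -0.0019] M [-0.0304  0.0199 -0.0531] j [10.0294 20.4008 17.6535 86.8454 -0.0006 94.956 ]
```

```bash
python3 -m pendant '[-0.03,-0.026,0,0,0,0,0, -0.06,-0.052,0,0,0,0,0, -0.09,-0.078,0.01,0,0,0,0, -0.12,-0.104,0.03,0,0,0,0, -0.15,-0.13,0.06,0,0,0,0, -0.179,-0.155,0.09,0,0,0,0, -0.179,-0.155,0.1,0,0,0,0, -0.179,-0.155,0.1,0,0,0,0]';python3 -m pendant '[0,0,0,0,0,0,0, 0,0,0,0,0,0,0]'; python3 - <<'E'
from h import *
np.set_printoptions(precision=1,suppress=True)
im=viewer.snapshot("wrist"); cv2.imwrite("pics/w8.png",im); crop(im,200,150,320,290,4,"pics/w8c.png")
im=viewer.snapshot("top"); crop(im,130,130,262,230,6,"pics/t8.png")
p=cam("wrist");print(proj(p,(443.8,-4,145)))
E
python3 go.py 443.8 -4 84 95.1
```

```text
time: 7.7
ee_pos: [438.5, -5.7, 150.3]
eef_rot: [-179.7, -0.1, 94.9]
contact_force: [0.2, 0.9, 1.1]
finger_gap: 85.2
time: 7.87
ee_pos: [443.5, -4.1, 154.6]
eef_rot: [179.9, 0.0, 95.1]
contact_force: [0.2, 0.2, -0.3]
finger_gap: 85.6
[263.5 221.1]
shift m [-0.0001 -0.0001  0.0707] turn [0.1061 0.0246 0.0332] t 7.97
now [443.7502  -3.8579 154.6808] [179.8939   0.0247  95.1332] gap 85.26138264847238 F [ 0.8618 -0.4059 -0.4632] M [-0.003  -0.0346 -0.0368] j [-11.3616   5.5425 -17.3069  67.0418   0.0065  73.5052]
```

View pics/w8c.png

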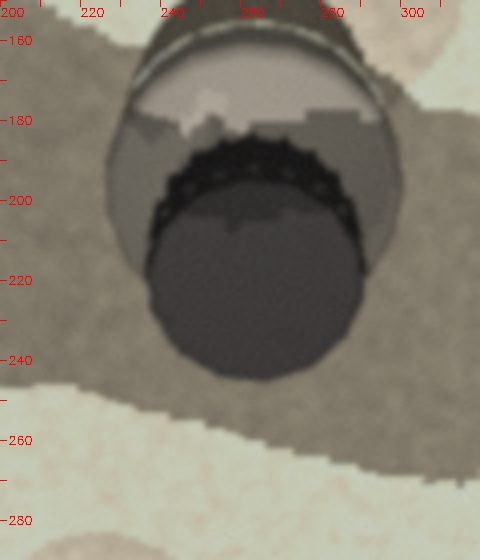

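View pics/t8.png

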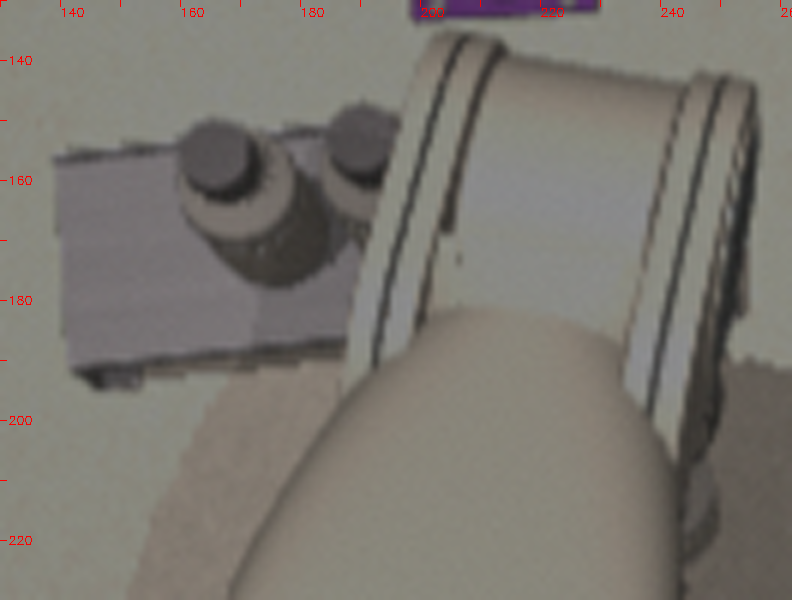

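```bash
python3 -m pendant '[0,0,0.03,0,0,0,0, 0,0,0.055,0,0,0,0, 0,0,0.068,0,0,0,0, 0,0,0.0705,0,0,0,0, 0,0,0.0705,0,0,0,0]'; python3 -m pendant '[0,0,0,0,0,0,120, 0,0,0,0,0,0,255, 0,0,0,0,0,0,255, 0,0,0,0,0,0,255, 0,0,0,0,0,0,255, 0,0,0,0,0,0,255, 0,0,0,0,0,0,255]' 40; python3 go.py 597.5 -7 184 95.1
```

```text
time: 8.38
ee_pos: [442.8, -3.8, 83.1]
eef_rot: [-180.0, -0.0, 95.1]
contact_force: [-0.4, -0.9, 0.2]
finger_gap: 85.7
time: 8.97
ee_pos: [443.2, -4.5, 83.8]
eef_rot: [179.9, 0.0, 95.1]
contact_force: [1.2, 0.5, 6.7]
finger_gap: 31.7
shift m [-0.0161  0.1537 -0.0999] turn [ 0.1044  0.0258 -0.0342] t 8.97
now [443.1705  -4.544   83.8405] [179.8956   0.0257  95.0658] gap 31.67708375701536 F [1.2254 0.5399 6.7062] M [0.0238 0.0171 0.0552] j [-11.4641   8.427  -24.99    56.4755   0.005   73.4701]
```

```bash
python3 -m pendant '[0,0,-0.015,0,0,0,255, 0,0,-0.045,0,0,0,255, 0,0,-0.08,0,0,0,255, 0,0,-0.1,0,0,0,255, -0.003,0.03,-0.1,0,0,0,255, -0.007,0.065,-0.1,0,0,0,255, -0.010,0.1,-0.1,0,0,0,255, -0.013,0.13,-0.1,0,0,0,255]'; python3 go.py 597 -7 184 95.1
```

```text
time: 9.63
ee_pos: [574.6, -5.9, 182.7]
eef_rot: [-180.0, -0.0, 95.1]
contact_force: [-0.4, -0.6, -3.1]
finger_gap: 32.0
shift m [-0.0031  0.0222 -0.0013] turn [-0.0175 -0.0054 -0.0428] t 9.63
now [574.6284  -5.8576 182.6634] [-179.9825   -0.0054   95.0572] gap 31.970702040398987 F [-0.4026 -0.6278 -3.1433] M [-0.0586 -0.0686  0.0376] j [-8.9496 17.5591  2.5004 74.9596  0.001  75.9933]
```

```bash
python3 -m pendant '[-0.0027,0.0226,0,0,0,0,255, -0.0027,0.0226,0,0,0,0,255, -0.0027,0.0226,0,0,0,0,255]'; python3 - <<'E'
from h import *
im=viewer.snapshot("scene"); crop(im,240,150,390,270,5,"pics/s9.png")
E
python3 go.py 597 -7 145 95.1
```

```text
time: 9.88
ee_pos: [596.0, -6.5, 181.4]
eef_rot: [-179.8, -0.0, 95.1]
contact_force: [-1.1, -0.9, -3.8]
finger_gap: 31.8
shift m [-0.0007  0.0018  0.0369] turn [-0.1508 -0.0354 -0.0299] t 9.93
now [595.2253  -6.4962 181.9149] [-179.8492   -0.0353   95.07  ] gap 31.900835897533778 F [-1.032  -0.6673 -3.2821] M [0.0901 0.0276 0.003 ] j [-8.6979 19.7003  5.55   76.0046 -0.0016 76.232 ]
```

View pics/s9.png

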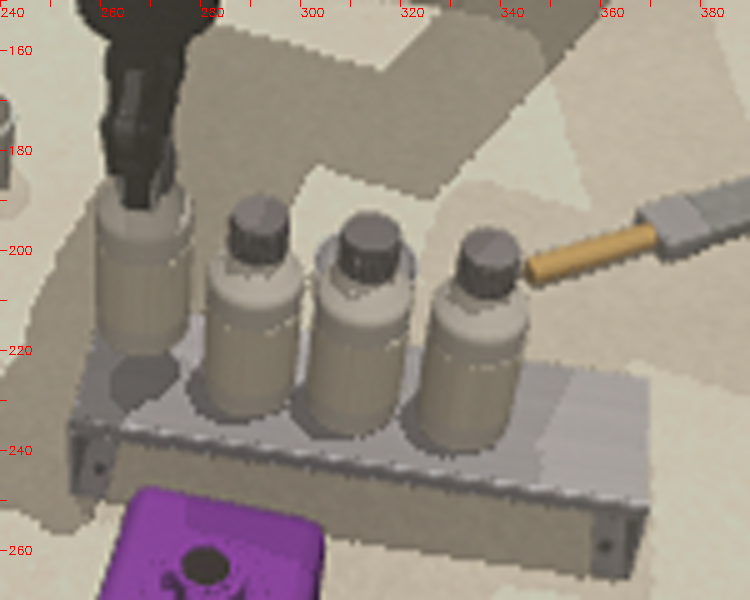

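```bash
python3 -m pendant '[0,0.001,0.012,0,0,0,255, 0,0.001,0.024,0,0,0,255, 0,0.001,0.032,0,0,0,255, 0,0.001,0.035,0,0,0,255, 0,0.001,0.036,0,0,0,255, 0,0.001,0.0365,0,0,0,255, 0,0.001,0.0365,0,0,0,255]'; python3 go.py 597 -7 145 95.1
```

```text
time: 10.52
ee_pos: [596.9, -6.5, 147.2]
eef_rot: [180.0, 0.0, 95.1]
contact_force: [-0.0, 0.0, -3.3]
finger_gap: 31.7
shift m [-0.0005  0.      0.0022] turn [ 0.0458  0.0116 -0.0313] t 10.52
now [596.91    -6.4959 147.2078] [179.9542   0.0116  95.0687] gap 31.680035831563583 F [-0.0059  0.0068 -3.3325] M [ 0.054  -0.0229  0.0232] j [-8.6738 20.4475  1.5852 71.0904 -0.0004 76.2575]
```

```bash
python3 -m pendant '[0,0,0.001,0,0,0,255, 0,0,0.002,0,0,0,255, 0,0,0.0025,0,0,0,255, 0,0,0.003,0,0,0,255, 0,0,0.003,0,0,0,255]'; python3 go.py 597 -7 145 95.1
```

```text
time: 10.93
ee_pos: [597.0, -6.5, 143.9]
eef_rot: [180.0, 0.0, 95.1]
contact_force: [-0.5, 0.3, -1.0]
finger_gap: 31.8
shift m [-0.0005 -0.     -0.0011] turn [ 0.0343  0.0099 -0.029 ] t 10.93
now [596.993   -6.4751 143.9234] [179.9657   0.0098  95.071 ] gap 31.770607130166322 F [-0.5235  0.3237 -1.0454] M [0.0344 0.0928 0.0104] j [-8.67   20.5466  1.2494 70.6671 -0.0014 76.259 ]
```

Nearly in contact; the weight is coming off. I'll go 0.7 mm further, release and rise.

```bash
python3 -m pendant '[0,0,0.0007,0,0,0,255, 0,0,0.0007,0,0,0,100, 0,0,0.0007,0,0,0,0, 0,0,0.0007,0,0,0,0, 0,0,0.0007,0,0,0,0, 0,0,0.0007,0,0,0,0, 0,0,0.0007,0,0,0,0, 0,0,-0.01,0,0,0,0]';  python3 -m pendant '[0,0,-0.03,0,0,0,0, 0,0,-0.065,0,0,0,0, 0,0,-0.09,0,0,0,0, 0,0,-0.09,0,0,0,0]'; python3 go.py 592 -190 200 151; python3 - <<'E'
from h import *
im=viewer.snapshot("scene"); crop(im,240,150,390,270,5,"pics/s10.png")
E
```

```text
time: 11.6
ee_pos: [595.9, -6.3, 151.9]
eef_rot: [-179.8, -0.0, 95.1]
contact_force: [0.2, 0.1, -0.1]
finger_gap: 85.1
time: 11.93
ee_pos: [598.4, -6.7, 249.2]
eef_rot: [179.6, 0.1, 95.1]
contact_force: [-0.1, -0.4, 0.3]
finger_gap: 85.1
shift m [-0.182  -0.023   0.0493] turn [  0.3542   0.3157 -55.9264] t 11.93
now [598.4473  -6.6592 249.1604] [179.5572   0.1084  95.0729] gap 85.07144917599881 F [-0.0944 -0.4124  0.3414] M [-0.0275 -0.0468 -0.0541] j [-8.6672 18.9487 14.1285 84.7239 -0.0001 76.2595]
```

View pics/s10.png

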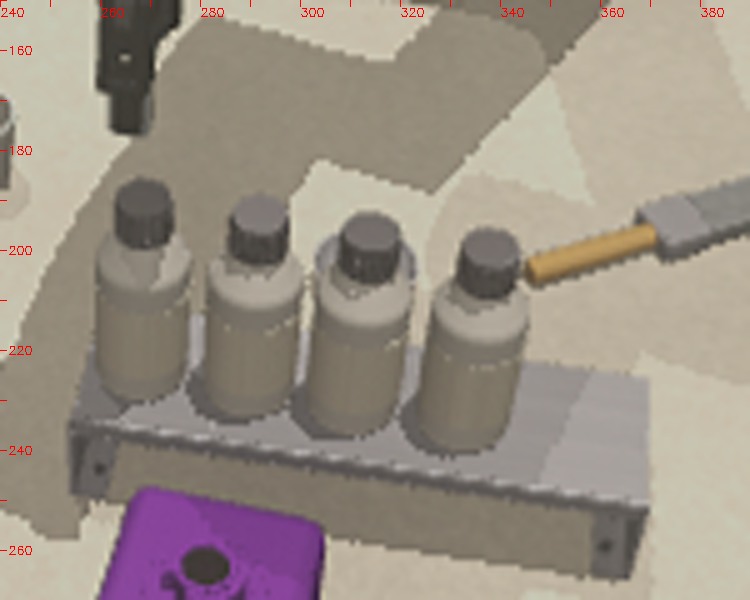

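```bash
python3 -m pendant '[-0.023,-0.003,0,0,0,-7.1,0, -0.046,-0.006,0,0,0,-14.2,0, -0.069,-0.009,0,0,0,-21.3,0, -0.092,-0.012,0,0,0,-28.4,0, -0.115,-0.015,0,0,0,-35.5,0, -0.138,-0.018,0.01,0,0,-42.6,0, -0.161,-0.021,0.03,0,0,-49.7,0, -0.182,-0.023,0.05,0,0,-56.8,0]'; python3 -m pendant '[0,0,0.0,0,0,-2,0, 0,0,0,0,0,-2,0, 0,0,0,0,0,-2,0]';  python3 - <<'E'
from h import *
np.set_printoptions(precision=1,suppress=True)
im=viewer.snapshot("wrist"); cv2.imwrite("pics/w11.png",im)
p=cam("wrist"); print(proj(p,(592.2,-190,162)))
S=cam("scene")
for c in [(145,198),(258,216),(369,233),(490,250)]: print(at(S,240+c[0]/5,150+c[1]/5,205)[:2])
E
python3 go.py 592.2 -190 100 154
```

```text
time: 12.65
ee_pos: [589.7, -191.1, 192.4]
eef_rot: [-180.0, 0.0, 152.2]
contact_force: [0.1, 0.6, 0.2]
finger_gap: 85.1
time: 12.9
ee_pos: [589.7, -189.7, 192.9]
eef_rot: [180.0, -0.1, 153.7]
contact_force: [-0.5, 0.2, -0.1]
finger_gap: 85.4
[262.4 212.7]
[598.7  -3.4]
[594.9  61.2]
[590.7 123.4]
[585.  189.8]
shift m [-0.0022  0.0004  0.0935] turn [ 0.0099 -0.0077 -0.2281] t 12.95
now [ 590.0438 -189.4484  193.5443] [179.9901  -0.0078 153.7719] gap 85.56057468434102 F [ 0.2118 -0.2742  0.2772] M [0.0139 0.0243 0.0055] j [-25.5587  21.8673  10.5421  78.6825   0.0099   0.6694]
```

View pics/w11.png

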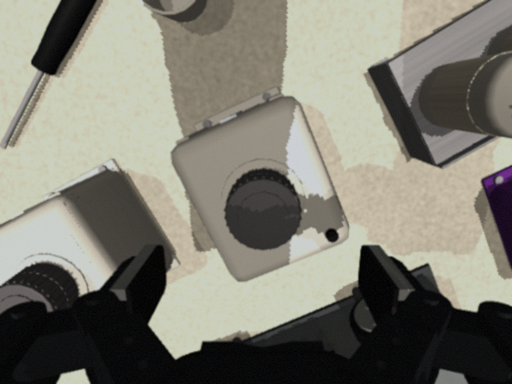

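```bash
python3 - <<'E'
from h import *
np.set_printoptions(precision=1,suppress=True)
im=cv2.imread("pics/w11.png"); crop(im,200,150,330,270,5,"pics/w11c.png")
E
```

```text
(no output)
```

View pics/w11c.png

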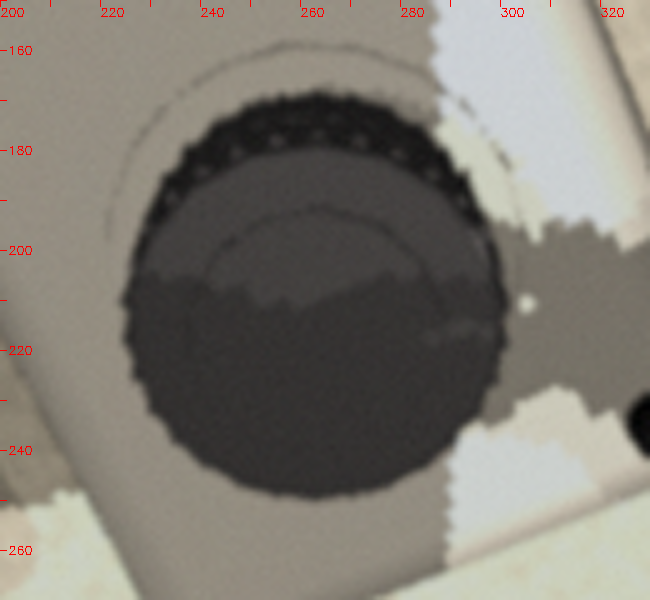

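```bash
python3 - <<'E'
from h import *
print(at(cam("wrist"),263,214.5,162))
E
python3 go.py 591.8 -190.3 95 153.7
```

```text
[ 593.49145502 -190.22045249  162.        ]
shift m [-0.002  -0.      0.0985] turn [ 0.0098 -0.0078  0.0719] t 12.95
now [ 590.0438 -189.4484  193.5443] [179.9901  -0.0078 153.7719] gap 85.56057468434102 F [ 0.2118 -0.2742  0.2772] M [0.0139 0.0243 0.0055] j [-25.5587  21.8673  10.5421  78.6825   0.0099   0.6694]
```

```bash
python3 -m pendant '[-0.0029,0.0005,0.03,0,0,0,0, -0.0029,0.0005,0.065,0,0,0,0, -0.0029,0.0005,0.085,0,0,0,0, -0.0029,0.0005,0.094,0,0,0,0, -0.0029,0.0005,0.0985,0,0,0,0, -0.0029,0.0005,0.0985,0,0,0,0, -0.0029,0.0005,0.0985,0,0,0,0]'; python3 go.py 592.8 -190.2 95 153.7;  python3 - <<'E'
from h import *
im=viewer.snapshot("scene"); crop(im,120,110,260,240,5,"pics/s12.png")
E
```

```text
time: 13.53
ee_pos: [593.7, -190.6, 96.6]
eef_rot: [180.0, 0.1, 153.9]
contact_force: [-1.1, 0.5, 0.3]
finger_gap: 85.2
shift m [0.001  0.     0.0016] turn [0.0005 0.1226 0.1759] t 13.53
now [ 593.6608 -190.6395   96.5886] [179.9997   0.1226 153.8759] gap 85.23176610190733 F [-1.0807  0.5374  0.2533] M [0.0429 0.0429 0.0414] j [-25.5079  24.3947   0.2333  65.716   -0.001    0.6162]
```

View pics/s12.png

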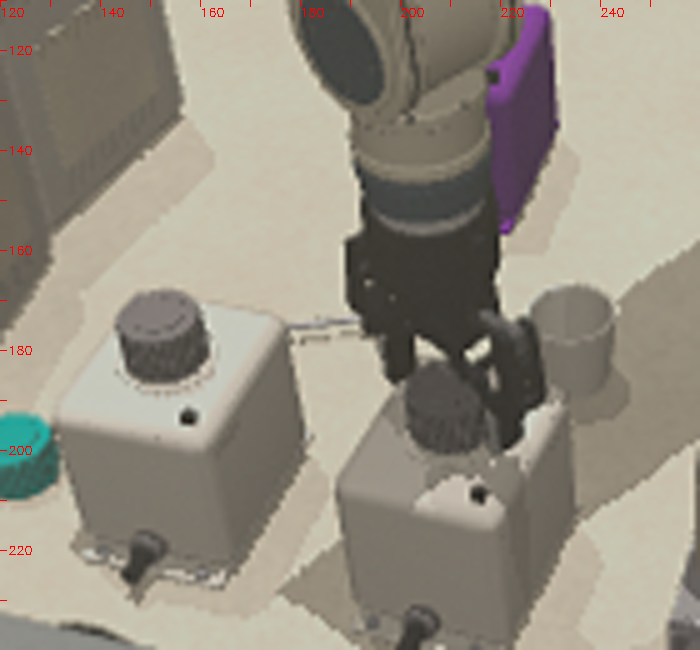

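Fingers straddle the cap. Closing, then a small test turn.

```bash
python3 -m pendant '[0,0,0,0,0,0,100, 0,0,0,0,0,0,255, 0,0,0,0,0,0,255, 0,0,0,0,0,0,255, 0,0,0,0,0,0,255, 0,0,0,0,0,0,255]' 60; python3 go.py 592.8 -190.2 95 153.7;  python3 -m pendant '[0,0,0,0,0,4,255, 0,0,0,0,0,8,255, 0,0,0,0,0,12,255, 0,0,0,0,0,12,255]'; python3 go.py 592.8 -190.2 95 153.7
```

```text
time: 14.08
ee_pos: [593.3, -190.8, 96.2]
eef_rot: [180.0, 0.1, 153.9]
contact_force: [-1.1, 0.2, 6.4]
finger_gap: 49.7
shift m [0.0007 0.0004 0.0012] turn [0.0031 0.1056 0.1662] t 14.08
now [ 593.2724 -190.8231   96.2377] [179.997    0.1056 153.8662] gap 49.687989984968404 F [-1.1161  0.155   6.4099] M [ 0.0377  0.1886 -0.0016] j [-25.5403  24.3887   0.17    65.6756   0.0019   0.5935]
time: 14.42
ee_pos: [593.5, -190.9, 96.2]
eef_rot: [180.0, 0.1, 141.6]
contact_force: [1.0, 0.3, 5.9]
finger_gap: 50.0
shift m [0.001  0.0002 0.0012] turn [  0.0135   0.1248 -12.0842] t 14.42
now [ 593.4563 -190.9496   96.2211] [179.9735   0.1225 141.6158] gap 49.96323474913864 F [1.0087 0.2723 5.8864] M [ 0.0031  0.043  -0.0669] j [-25.5418  24.3959   0.1791  65.658   -0.0014  12.8424]
```

```bash
python3 -m pendant '[0,0,0,0,0,4,255, 0,0,0,0,0,8,255, 0,0,0,0,0,8,255]'; python3 go.py 592.8 -190.2 95 153.7
```

```text
time: 14.67
ee_pos: [593.5, -191.0, 96.3]
eef_rot: [180.0, 0.1, 133.6]
contact_force: [-0.2, 1.1, 5.7]
finger_gap: 50.1
shift m [0.0011 0.     0.0013] turn [  0.0222   0.1328 -20.0855] t 14.67
now [ 593.5031 -191.0084   96.2658] [179.9552   0.1262 133.6144] gap 50.08785921232979 F [-0.1694  1.0622  5.7071] M [-0.019  -0.0018 -0.0277] j [-25.544   24.3944   0.1835  65.6553  -0.003   20.8415]
```

```bash
python3 -m pendant '[0,0,0,0,0,6.5,255, 0,0,0,0,0,13,255, 0,0,0,0,0,19.5,255, 0,0,0,0,0,26,255, 0,0,0,0,0,32.5,255, 0,0,0,0,0,39,255, 0,0,0,0,0,45.5,255, 0,0,0,0,0,50,255]'; python3 go.py 592.8 -190.2 95 153.7; python3 -m pendant '[0,0,0,0,0,6.5,255, 0,0,0,0,0,13,255, 0,0,0,0,0,19.5,255, 0,0,0,0,0,26,255, 0,0,0,0,0,32.5,255, 0,0,0,0,0,39,255, 0,0,0,0,0,44.5,255, 0,0,0,0,0,44.5,255]'; python3 go.py 592.8 -190.2 95 153.7
```

```text
time: 15.33
ee_pos: [594.1, -190.7, 96.3]
eef_rot: [179.8, 0.0, 83.5]
contact_force: [4.0, 0.9, 3.9]
finger_gap: 49.9
shift m [ 0.0004 -0.0013  0.0013] turn [  0.1565   0.1193 -70.1614] t 15.33
now [ 594.0886 -190.7056   96.2691] [179.8154   0.0072  83.5385] gap 49.90915514363155 F [4.0402 0.9412 3.9481] M [ 0.1914 -0.6145  0.0852] j [-25.525   24.404    0.1997  65.6188   0.0535  70.9365]
time: 16.0
ee_pos: [594.7, -190.6, 96.3]
eef_rot: [179.8, -0.2, 39.0]
contact_force: [5.6, 1.2, 2.8]
finger_gap: 50.0
shift m [-0.0012 -0.0015  0.0013] turn [   0.2844    0.0649 -114.6528] t 16.0
now [ 594.7025 -190.6132   96.3177] [179.8249  -0.1719  39.0472] gap 49.99716984844073 F [5.5899 1.226  2.8187] M [ 0.1644 -1.1826 -0.1312] j [-25.5068  24.4143   0.2238  65.5775   0.08   115.4464]
```

```bash
python3 -m pendant '[0,0,-0.002,0,0,0,255, 0,0,-0.005,0,0,0,255, 0,0,-0.008,0,0,0,255]'; python3 go.py 592.8 -190.2 95 153.7
```

```text
time: 16.25
ee_pos: [594.5, -190.6, 103.3]
eef_rot: [179.9, -0.1, 39.4]
contact_force: [8.3, 0.5, -5.2]
finger_gap: 49.6
shift m [-0.0011 -0.0014  0.0083] turn [   0.2106    0.0122 -114.3081] t 16.25
now [ 594.5437 -190.5836  103.3042] [179.8952  -0.1435  39.3919] gap 49.606317505983824 F [ 8.3419  0.5381 -5.2069] M [ 0.1163 -1.6057 -0.0249] j [-25.5135  24.2226   0.9729  66.5945   0.0854 115.0948]
```

```bash
python3 -m pendant '[0,0,-0.004,0,0,0,255, 0,0,-0.008,0,0,0,255, 0,0,-0.012,0,0,0,255]'; python3 go.py 592.8 -190.2 95 153.7
```

```text
time: 16.5
ee_pos: [593.1, -190.6, 115.3]
eef_rot: [180.0, -0.0, 39.4]
contact_force: [-0.2, 1.3, -1.1]
finger_gap: 50.2
shift m [ 0.     -0.0005  0.0203] turn [   0.0218    0.0043 -114.3258] t 16.5
now [ 593.0944 -190.6051  115.3397] [179.987   -0.0135  39.3742] gap 50.19189544208491 F [-0.1601  1.3321 -1.0714] M [-0.0153  0.0415  0.0017] j [-25.5317  23.8246   2.1431  68.301    0.0067 115.094 ]
```

```bash
python3 -m pendant '[0,0,-0.015,0,0,0,255, 0,0,-0.03,0,0,0,255, 0,0,-0.045,0,0,0,255, 0,0,-0.058,0,0,0,255, 0,0,-0.066,0,0,0,255, 0,0,-0.07,0,0,0,255, 0,0,-0.07,0,0,0,255, 0,0,-0.07,0,0,0,255]'; python3 -m pendant '[0,0,0,0,0,0,255, 0,0,0,0,0,0,255, 0,0,0,0,0,0,255, 0,0,0,0,0,0,255, 0,0,0,0,0,0,255, 0,0,0,0,0,0,255]'; python3 - <<'E'
from h import *
im=viewer.snapshot("scene"); cv2.imwrite("pics/s13full.png",im); crop(im,120,110,260,240,5,"pics/s13.png")
im=viewer.snapshot("top"); cv2.imwrite("pics/t13.png",im)
im=viewer.snapshot("wrist"); cv2.imwrite("pics/w13.png",im)
E
python3 go.py 592.8 -190.2 95 153.7
```

```text
time: 17.17
ee_pos: [592.6, -190.5, 184.6]
eef_rot: [-180.0, 0.0, 39.4]
contact_force: [0.1, -0.4, -1.6]
finger_gap: 49.7
time: 17.67
ee_pos: [592.8, -190.6, 184.9]
eef_rot: [-180.0, 0.0, 39.4]
contact_force: [0.9, -0.2, -1.5]
finger_gap: 49.9
shift m [ 0.0002 -0.0003  0.0901] turn [  -0.0003   -0.001  -114.3301] t 17.82
now [ 592.8348 -190.6056  185.0619] [-179.9991   -0.0002   39.3699] gap 49.983721149920726 F [ 1.1054 -0.2719 -0.2473] M [ 0.0047 -0.0078  0.0213] j [-25.5389  22.2809   9.9577  77.6775   0.0006 115.0912]
```

View pics/s13.png

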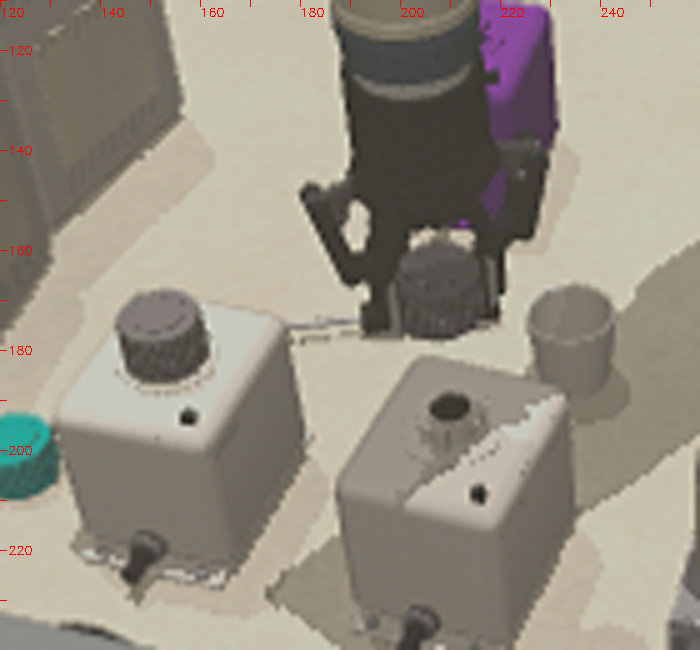

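View pics/s13full.png

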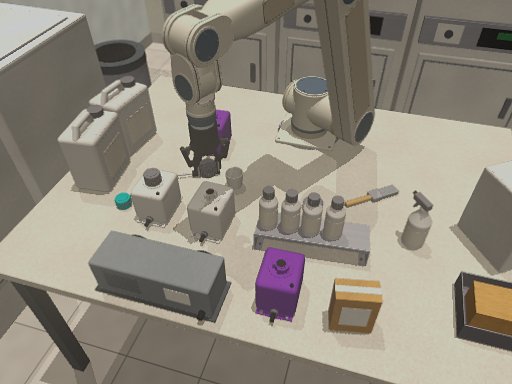

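View pics/w13.png

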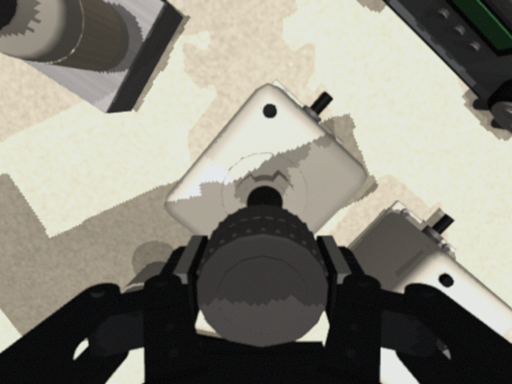

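View pics/t13.png

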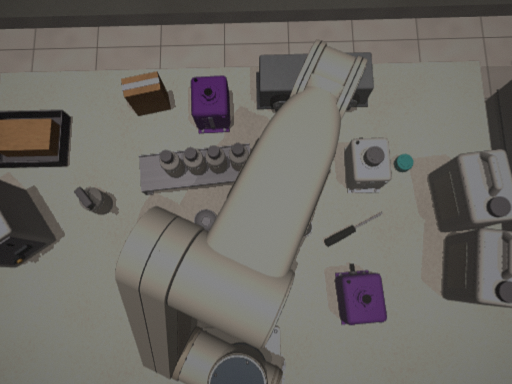

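```bash
python3 -c "
from station import robot
s=robot.read_state();print(s['time'],abs(s['dq']).max(),s['finger_gap'])
print(robot.hand_in())"
```

```text
17.8167 0.11030445632830098 49.983721149920726
the job is handed in; nothing more can be done
None
```

I set both refill bottles on the shelf in line with the two stock bottles and unscrewed the near tank's cap. I handed in at 17.8 s with the cap held level and still above its neck.

- **Bottle row:** the four bottles measure about 65, 62 and 67 mm apart, which leaves gaps of about 6 to 11 mm. The row lies along the shelf's middle line, all four stand upright, and the refills are let go.
- **Cap:** it turned clockwise seen from above with almost no moment, so the thread is left-handed. I turned it 2.0 rad, and it lifted with a brief pull of about 5 N and then came free. Its lower edge is about 73 mm above the neck's rim, worked out from an 89 mm rise of the tool. The finger gap is 50 mm, and the last pictures show the neck bare and the cap level.
- **Everything else:** in the last pictures the other cap and the loose objects look where they were, though the arm hides part of the top view.

**What failed or disagreed:**
- **First grasp:** my first close on refill_1 missed. The real fingertips sit about 30 mm higher than the reported TCP, so the fingers shut on top of the bottle's cap at about 20 N. The bottle barely moved, and I used the corrected height from then on.
- **Cameras:** they disagreed by about 3 to 6 mm on refill_1's y, and 2 to 6 mm elsewhere. I used values in between.

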